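# Hold a bulldog clip open over the card

## Task

Take the larger of the two bulldog clips off the back board of the desk tidy: squeeze its handles so that it lets go, and lift it away. Bring it, still squeezed wide open and handles up, down over the middle of the top edge of the drawing card that stands in the grooved block, so that the jaws gape either side of the card with its edge about a centimetre or more inside them and nothing of the clip touching it, and finish like that, still holding the clip open in the air: I will slip a second sheet in beside the card before it is let go. Leave the small clip, the card and everything else where they stand.

Things in the scene. Friction and masses are not known exactly. Their poses are not given: they have to be found in the camera images.
- clip: the larger bulldog clip, plain steel, 58 mm wide along its hinge pin, about 70 mm tall, 0.09 kg. Origin on the pin, midway along it: y runs along the pin, x across the jaws, z up through the handles; symmetric, so a half turn about z makes no difference. It starts upright on the tidy's back board, lips biting the board, jaws parallel to it. Let go, it snaps shut
- clip_pin (a point): the clip's origin again: middle of its hinge pin (8.4 mm thick), which rests on the board's edge at the start. Two jaw plates, 58 mm wide, hang below it and end in rounded lips 34 mm under the pin (30 mm when wide open)
- clip_handles (a point): midway between the two flat handle plates, 24 mm above the pin: where to squeeze, along the clip's x. Plates are 36 mm wide (y). Parked, they splay: 43 mm over the outside at the tips, which stand 35 mm above the pin. Fully squeezed they are parallel, 16 mm over the outside, tips 40 mm above the pin. About 4 N on each handle starts to open the jaws, 8 N opens them fully
- clip_jaw (a joint): how far each half of the larger clip has swung, rad: 0 = lips touching each other, about 0.06 = biting the 4 mm board, 0.42 = handles squeezed to their stop, lips 26 mm apart. Both halves always swing equally, mirror fashion
- small_clip: the smaller bulldog clip, same shape, 34 mm wide and about 43 mm tall, parked on the same edge; not wanted. Origin on its pin, axes as for the larger
- tidy: desk tidy, fixed: a light wooden tray 84 x 196 mm with 22 mm walls, and along its back a thin wooden board 4 mm thick, 190 mm long, its top edge 95 mm above the desk. Origin on the desk under the tray; x points from the tray to the back board, which stands at x = +36 mm and runs along y. Either side of the desk may hold it
- tidy_edge (a point): middle of the top edge of the tidy's back board, axes as the tidy. The two clips sit on this edge, 35 to 55 mm either side of it, in either order
- stand: grooved wooden block, fixed, 46 x 124 x 32 mm, with a 5 mm groove 20 mm deep along its top (along y). Origin under its middle on the desk
- card: stiff card with a drawing on its face, 150 mm wide (y), 118 mm high (z), 4 mm thick (x), standing loose and upright in the groove; its top edge is 130 mm above the desk. Origin in the middle of its lower edge
- card_edge (a point): middle of the card's top edge; y runs along the edge, x across the card's thickness
- ink_bottle: square ink bottle with black cap, 46 x 46 x 52 mm, bystander, origin under it
- bone_folder: flat bone paper folder, 19 x 148 x 8 mm, lying near the front of the desk, bystander
- eraser: eraser 20 x 44 x 12 mm lying in the tidy's tray, bystander
- sharpener: brass sharpener 17 x 25 x 14 mm lying in the tidy's tray, bystander
- matchbox: matchbox 37 x 53 x 16 mm lying in the tidy's tray, bystander
There are look-alikes about, which are no part of the job. Leave any brown look-alike of the clip alone. Several things have the shape of the stand; the one meant has the colours described above.

How it is judged:
On the way:
1. the larger clip, squeezed open, is lifted clear of the tidy's back board (value of joint clip_jaw above 0.2 rad and height (world z) of clip above 0.135 m and contact force between clip and tidy below 0.1 N and contact force between clip and the fingers above 2 N), for 0.2 s.
At the end, for the whole second after the job is handed in: fingers alone hold the larger clip, still, upright, clip_jaw over 0.30, in line with the card within 0.2 rad; middle of the card's top edge 3 to 22 mm below the pin, within 9 mm of the midplane and 25 mm of the clip's middle; no touch (0.3 N); card upright in its groove (12 mm) (value of joint clip_jaw above 0.3 rad and contact force between clip and the fingers above 2 N and z of card_edge in the frame of clip between -0.022 and -0.003 m and x of card_edge in the frame of clip between -0.009 and 0.009 m and y of card_edge in the frame of clip between -0.025 and 0.025 m and angle between the y axis of clip and the y axis of card_edge, either way round below 0.2 rad and angle between clip's own z axis and vertical below 0.2 rad and contact force between clip and card below 0.3 N and contact force between clip and stand below 0.1 N and contact force between clip and tidy below 0.1 N and linear speed of clip below 0.02 m/s and distance of card from where it was at the start of the episode below 0.012 m and angle between card's own z axis and vertical below 0.12 rad); the arm keeps its last pose, push and grip.
It fails at once if the clip is dropped or laid down on the desk (height (world z) of clip below 0.06 m).
It fails at once if the small clip is moved (distance of small_clip from where it was at the start of the episode above 0.02 m).
It fails at once if the card is knocked over or pulled from its groove (distance of card from where it was at the start of the episode above 0.025 m or angle between card's own z axis and vertical above 0.3 rad).
It fails at once if another thing on the desk or in the tidy is disturbed (distance of any of ink_bottle, bone_folder, eraser, sharpener, matchbox from where it was at the start of the episode above 0.04 m).
It also fails if it takes over 38 s, if anything falls off the work surface, if the arm or the gripper's body presses on something with over 40 N, if the wrist force passes 120 N, or if a joint passes its speed limit or range.

## Robot

A 6-joint arm with a two-finger parallel gripper is mounted at the origin on a cart in front of the work surface, level with it; the furniture and walls round the work are solid. World frame = base frame: x ahead of the robot, y to its left, z up, the work surface at z = 0. Lengths are in m, angles in rad, forces in N, time in s.
With the tool pointing down it reaches from about 0.375 to 0.9 m from the base axis. Payload 3.1 kg.
Tool frame: the origin (TCP) lies between the finger pads; the fingertips stand 8 mm ahead of it and the grasp point (between the pads) lies 11 mm behind it; z points along the fingers, y is the line along which they close (so a half turn about z gives the same grasp; the last joint's range is limited). The gripper opens to 87 mm and grips with 3 to 60 N. Pads are 19 mm wide; open, the fingers measure 117 mm over their backs; the gripper's body (75 mm by 190 mm) begins 51 mm behind the grasp point.
Start: joints at [-1.405, 0.527, 1.433, -0, 1.181, -0.178], TCP at [0.211, -0.588, 0.231] pointing down, gripper open.
Joint ranges: [-3.08, 3.08], [-0.75, 2.2], [0.22, 2.44], [-1.43, 4.57], [0, 2.65], [-2.85, 2.85]. Speed limits (rad/s): [2.79, 2.79, 3.14, 3.14, 3.14, 3.14].

## Interface

Orientations are given as a unit quaternion [x, y, z, w].
In Python, from rig import robot, vision, job gives the robot as it stands.
- The arm moves only by the shell command python3 -m handwheel 'ROWS' [OPENING] [FORCE]. ROWS is JSON, a list of rows, each a list of 4 numbers: the shift along the tool's x, y, z as a fraction of full scale, then the turn about the tool's z as a fraction of full scale. A call has 1 to 20 rows; each row is the pose to reach, as a shift and turn from the pose commanded when the call began, along the tool's axes at that moment, turning the shorter way round; what a row does not reach only later rows make up. Full scale, the value 1, is 300 mm for a shift and 2 pi rad for a turn. A row lasts 1/12 s, in which the tool goes at most 41.7 mm and 7.16 degrees, less where a joint would pass 70% of its speed; a pose out of reach is approached as far as the arm can. A call with a number of a shift or a turn outside -1 to 1 is refused whole. A call with a gripper value outside its range is refused whole. OPENING is the opening in per cent of the stroke, from 0 (shut) to 100 (fully open), set as the call begins (- or left out, the last holds). The fingers move at their own pace and stop on an object; FORCE is the grip in N (left out, the last holds). Time passes only in rows, so rows that repeat a pose let the fingers close. It gives the time, the measured TCP pose, the force, the opening and the grip force at its end, in the units of the state.
- robot.get_obs(): the state, without advancing time (a new reading comes with each control period).
- vision.camera(name): name is "scene" or "top" or "wrist"; returns a dict with "frame" (400x640x3 uint8, red, green, blue), "K" (3x3 intrinsics, pixels), "cam_to_world" (4x4, takes a point from camera to world coordinates); the wrist camera has in their place "hand_eye" (4x4, takes a point from camera to tool coordinates, whose origin is the TCP and whose axes are the flange's). Camera axes: x right, y down, z forward; pixel columns grow to the right and rows downward; lengths in m; the calibration is good to about 2 mm. A picture is of the moment at which its call begins: read the wrist's pose just before it. There is no depth.
- job.hand_in(): hands the job in; it is judged then, once.
Trained networks look in the newest picture that a camera, given by its name, has taken for a name from the list of things; names that differ only in an ending like _2 or _b are one class to them, and where a whole thing is asked for, a point or a joint stands for the part that bears it (a point fixed in the world has none). Each returns a list of dicts, best first, with "conf" (0 to 1); they miss things now and then, are a little off and sometimes report something else, mostly with a low value. They report only what shows in the picture. A call takes as long as a camera call. They do not tell look-alikes from the thing itself.
- vision.look_for(camera, label): "point" ([row, column] in pixels, amid what is visible of it).
- vision.outline_of(camera, label): "mask" (400x640 bool, what is visible of it) and "point" ([row, column] in pixels, amid what is visible of it).
The state is a dict: "time": time; "q": joint angles; "joint_velocities": joint speeds; "joint_torque": joint torques, N m; "position": TCP position; "tool_rot": TCP orientation; "ft_force": force on the tool from outside, world axes, zero at the start; "moment": the same for the moment, N m; "grip_width": finger opening in m; "grip_force": force on a finger pad.
Only numpy, scipy, OpenCV 4.12 (cv2) and the standard library are available. Lean on these libraries where they do the work, as an engineer would, in place of code of your own. Each camera call takes 0.05 s, during which the arm holds its last target. There are 200 camera calls.

## Working session

There is one attempt and no reset: what is moved stays moved. The work goes in short steps, Python scripts to look and compute and a shell command to move; the robot and the scene stay as the last step left them, time stands still between calls to the robot, and variables do not carry over. Pictures are saved under pics/ and viewed, at most 10 in all, crops included, and the job is handed in when it is done.

```bash
mkdir -p pics; ls
python3 - <<'E'
from rig import robot, vision, job
import cv2
o=robot.get_obs();print(o)
for c in ["scene","top"]:
    d=vision.camera(c);cv2.imwrite(f"pics/{c}0.png",d["frame"][:,:,::-1]);print(c,d["K"],d["cam_to_world"])
    for l in ["clip","small_clip","tidy","stand","card","card_edge","clip_handles","clip_pin","tidy_edge"]:
        print(l,[(x["point"],round(x["conf"],2)) for x in vision.look_for(c,l)][:4])
E
```

```text
pics
{'time': 0.0, 'q': array([-1.40549891e+00,  5.28482798e-01,  1.43392599e+00,  1.12245784e-05,
        1.18141544e+00, -1.78489254e-01]), 'joint_velocities': array([-0.0007158 , -0.00099917, -0.0017827 ,  0.00106883,  0.00049814,
       -0.00133457]), 'joint_torque': array([-1.11276433e-03, -4.40045643e+01, -1.76593173e+01,  6.34008832e-02,
        5.82415354e-02, -1.63677792e-04]), 'position': array([ 0.21057318, -0.58767786,  0.22955389]), 'tool_rot': array([ 9.85262434e-01,  1.71045877e-01,  1.25492510e-05, -1.11572565e-03]), 'ft_force': array([-0.15662668, -0.28687846, -0.43682438]), 'moment': array([ 0.05129922, -0.00357294,  0.01196263]), 'grip_force': 0.0, 'grip_width': 0.08711609878063105}
scene [[453.35506652   0.         316.42326976]
 [  0.         453.35506652 202.85695511]
 [  0.           0.           1.        ]] [[-0.66227159 -0.37806304  0.64688846 -0.13127745]
 [-0.74895388  0.35886263 -0.55703294  0.58838705]
 [-0.02155053 -0.85339671 -0.5208163   0.62646852]
 [ 0.          0.          0.          1.        ]]
clip [([235.1, 324.2], 0.96), ([213.7, 239.0], 0.93
[... 492 characters left out ...]
   318.77073098]
 [  0.         460.72117712 192.28719236]
 [  0.           0.           1.        ]] [[ 0.00469782 -0.99100321  0.13375565  0.41247545]
 [-0.99998798 -0.00446815  0.00201716 -0.01244642]
 [-0.00140137 -0.13376352 -0.99101229  1.09895779]
 [ 0.          0.          0.          1.        ]]
clip [([167.3, 227.7], 0.7), ([220.9, 299.9], 0.66)]
small_clip [([182.8, 193.4], 0.67)]
tidy [([195.3, 221.5], 0.78), ([274.9, 314.1], 0.55)]
stand [([143.6, 391.1], 0.65)]
card [([199.8, 383.2], 0.81)]
card_edge [([204.0, 380.1], 0.56)]
clip_handles [([223.4, 298.9], 0.81), ([167.8, 228.9], 0.64)]
clip_pin [([168.9, 228.6], 0.95), ([225.4, 301.3], 0.83)]
tidy_edge [([195.3, 219.5], 0.67)]
```

View pics/scene0.png

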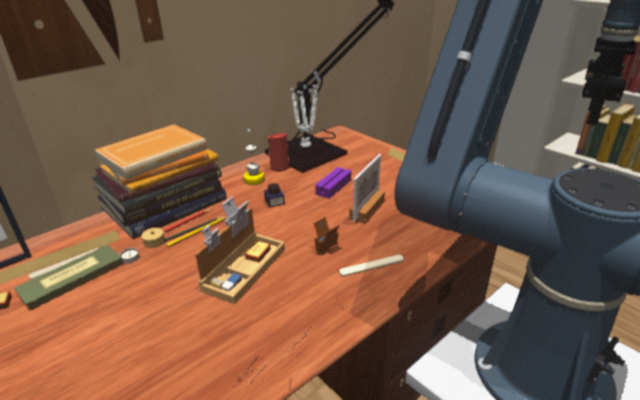

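View pics/top0.png

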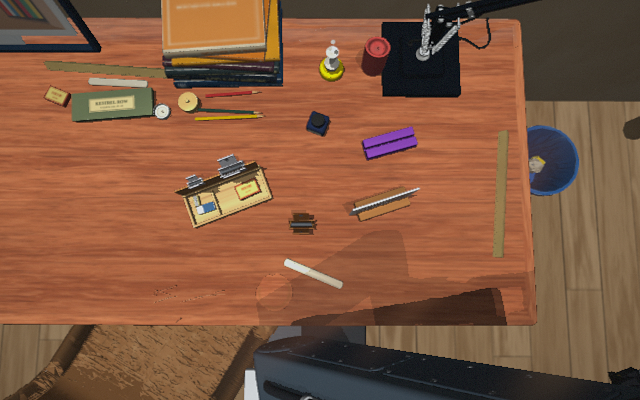

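Candidates for the clip, as (row, col) in the top picture: the larger steel clip at (167,229), the small steel clip at (182,193) and the brown look-alike at (222,301). I choose the steel one at (167,229), which is (214,239) in the scene picture. The stand is the wooden block with the card at (203,384), not the purple one at (143,390).

```bash
cat > h.py <<'E'
import numpy as np
def ray(d,rc,z,T=None):
    T=d["cam_to_world"] if T is None else T
    v=T[:3,:3]@np.linalg.inv(d["K"])@[rc[1],rc[0],1.]
    s=(z-T[2,3])/v[2]; return T[:3,3]+s*v
def tri(obs):
    A=np.zeros((3,3));b=np.zeros(3)
    for d,rc in obs:
        T=d["cam_to_world"];v=T[:3,:3]@np.linalg.inv(d["K"])@[rc[1],rc[0],1.];v/=np.linalg.norm(v)
        P=np.eye(3)-np.outer(v,v);A+=P;b+=P@T[:3,3]
    return np.linalg.solve(A,b)
E
python3 - <<'E'
from rig import robot, vision, job
from h import *
import cv2
s=vision.camera("scene");t=vision.camera("top")
f=lambda d,r,c,n:cv2.resize(d["frame"][r-n:r+n,c-n:c+n,::-1],(390,390),interpolation=cv2.INTER_CUBIC)
cv2.imwrite("pics/crop1.png",np.hstack([f(s,225,235,45),f(t,180,222,50)]))
print("pin",tri([(s,(216.1,237.7)),(t,(168.9,228.6))]),"handles",tri([(s,(216.7,235.9)),(t,(167.8,228.9))]))
print("card edge",tri([(s,(184.5,365.9)),(t,(204,380.1))]))
for l,z in [("card",.13),("card_edge",.13),("tidy",.05),("stand",.03),("clip",.11),("small_clip",.1)]:
    for m in vision.outline_of("top",l)[:2]:
        (x,y),wh,a=cv2.minAreaRect(cv2.findNonZero(m["mask"].astype(np.uint8)))
        p=cv2.boxPoints(((x,y),wh,a)); w=np.array([ray(t,(q[1],q[0]),z) for q in p])
        print(l,round(m["conf"],2),np.round((x,y),1),np.round(wh,1),"ctr",w.mean(0).round(4),"sides",[(round(float(np.linalg.norm(w[i+1]-w[i])),3),round(float(np.arctan2(*(w[i+1]-w[i])[1::-1])),3)) for i in (0,1)])
E
```

```text
pin [0.59676493 0.18657521 0.10224128] handles [0.60062451 0.18760538 0.09907663]
card edge [ 0.52665264 -0.14483468  0.07965886]
card 0.88 [382.9 201.2] [ 5.4 70.5] ctr [ 0.5249 -0.1465  0.13  ] sides [(0.15, -1.244), (0.011, -2.844)]
card_edge 0.57 [383.9 201.3] [ 6.  72.4] ctr [ 0.5247 -0.1487  0.13  ] sides [(0.154, -1.228), (0.013, -2.828)]
tidy 0.67 [223.2 194.4] [42.9 88.3] ctr [0.5485 0.2088 0.05  ] sides [(0.202, -1.192), (0.101, -2.762)]
stand 0.76 [381.2 204. ] [20.  53.5] ctr [ 0.53   -0.1561  0.03  ] sides [(0.126, -1.237), (0.047, -2.834)]
stand 0.73 [388.7 143.6] [21.4 53.7] ctr [ 0.6744 -0.1759  0.03  ] sides [(0.129, -1.265), (0.052, -2.874)]
clip 0.86 [301.  223.5] [21. 24.] ctr [0.4782 0.0274 0.11  ] sides [(0.052, -1.566), (0.045, -3.135)]
clip 0.77 [230.3 165.3] [19.  26.1] ctr [0.6047 0.1831 0.11  ] sides [(0.057, -1.198), (0.042, -2.765)]
small_clip 0.55 [193.4 180.9] [12.3 16.7] ctr [0.5713 0.265  0.1   ] sides [(0.036, -1.198), (0.028, -2.753)]
```

View pics/crop1.png

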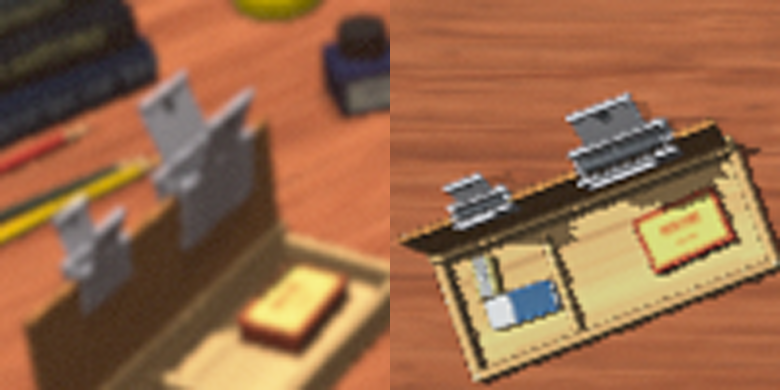

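The crop confirms it: the larger steel clip sits on the board at top (167,230), near the matchbox end, with the small one at (181,193). I'll set out for a point above it.

```bash
cat >> h.py <<'E'
from scipy.spatial.transform import Rotation as Ro
def go(o,p,az):
    "rows for TCP target p, tool-y azimuth az"
    R=Ro.from_quat(o["tool_rot"]).as_matrix(); d=R.T@(np.array(p)-o["position"])
    a=np.arctan2(R[1,1],R[0,1]); t=-((az-a+np.pi/2)%np.pi-np.pi/2)
    print("t",o["time"],"pos",o["position"].round(4),"az_y",round(a,3),"rows",(d/.3).round(4),"turn",round(t/2/np.pi,4),"F",o["ft_force"].round(1),"grip",round(o["grip_force"],1),round(o["grip_width"],4))
E
python3 -m handwheel '[[0.697,-0.665,0,0],[0.697,-0.665,0,0],[0.697,-0.665,0,0],[0.697,-0.665,0,0],[0.697,-0.665,0,0],[0.697,-0.665,0,0],[0.697,-0.665,0,0],[0.697,-0.665,0,0]]' 100 30
python3 -m handwheel '[[0.697,-0.665,-0.07,0],[0.697,-0.665,-0.07,0],[0.697,-0.665,-0.07,0],[0.697,-0.665,-0.07,0],[0.697,-0.665,-0.07,0],[0.697,-0.665,-0.07,0],[0.697,-0.665,-0.07,0],[0.697,-0.665,-0.07,0]]'
python3 - <<'E'
from rig import robot
from h import *
go(robot.get_obs(),(.60,.187,.25),.376)
E
```

```text
time: 2.07
position: [0.3413, -0.3226, 0.2303]
tool_rot: [0.985, 0.174, 0.0, -0.003]
ft_force: [-0.6, -0.5, 0.3]
grip_width: 0.0869
grip_force: 0.0
time: 2.73
position: [0.4727, -0.0665, 0.2525]
tool_rot: [0.985, 0.175, 0.002, -0.001]
ft_force: [0.4, 0.2, -0.2]
grip_width: 0.0871
grip_force: 0.0
t 2.7333 pos [ 0.4727 -0.0665  0.2525] az_y -1.22 rows [ 0.689  -0.6475  0.0114] turn 0.246 F [ 0.4  0.2 -0.2] grip 0.0 0.0871
```

```bash
python3 -m handwheel '[[0.689,-0.648,0,-0.254],[0.689,-0.648,0,-0.254],[0.689,-0.648,0,-0.254],[0.689,-0.648,0,-0.254],[0.689,-0.648,0,-0.254],[0.689,-0.648,0,-0.254],[0.689,-0.648,0,-0.254],[0.689,-0.648,0,-0.254],[0.689,-0.648,0,-0.254],[0.689,-0.648,0,-0.254],[0.689,-0.648,0,-0.254],[0.689,-0.648,0,-0.254],[0.689,-0.648,0,-0.254],[0.689,-0.648,0,-0.254],[0.689,-0.648,0,-0.254],[0.689,-0.648,0,-0.254]]'
python3 - <<'E'
from rig import robot,vision
from h import *
import cv2
o=robot.get_obs();go(o,(.60,.187,.25),.376)
T=np.eye(4);T[:3,:3]=Ro.from_quat(o["tool_rot"]).as_matrix();T[:3,3]=o["position"]
d=vision.camera("wrist");d["cam_to_world"]=T@d["hand_eye"];cv2.imwrite("pics/w1.png",d["frame"][:,:,::-1])
print(d["hand_eye"].round(3),d["K"][0,0])
for l,z in [("clip",.11),("clip_pin",.099),("clip_handles",.123),("small_clip",.1),("tidy_edge",.095)]:
    for m in vision.look_for("wrist",l)[:2]: print(l,m["point"],round(m["conf"],2),ray(d,m["point"],z).round(4))
for m in vision.outline_of("wrist","clip")[:1]:
    (x,y),wh,a=cv2.minAreaRect(cv2.findNonZero(m["mask"].astype(np.uint8)))
    w=np.array([ray(d,(q[1],q[0]),.12) for q in cv2.boxPoints(((x,y),wh,a))])
    print(w.mean(0),[(np.linalg.norm(w[i+1]-w[i]).round(3),np.arctan2(*(w[i+1]-w[i])[1::-1]).round(3)) for i in (0,1)])
E
```

```text
time: 4.07
position: [0.5992, 0.1804, 0.2515]
tool_rot: [0.566, 0.824, -0.0, -0.0]
ft_force: [0.8, -0.4, 0.5]
grip_width: 0.0869
grip_force: 0.0
t 4.0667 pos [0.5992 0.1804 0.2515] az_y 0.366 rows [0.0197 0.0104 0.0049] turn -0.0015 F [ 0.8 -0.4  0.5] grip 0.0 0.0869
[[ 0.    -0.968 -0.25   0.068]
 [ 1.     0.    -0.001  0.   ]
 [ 0.001 -0.25   0.968 -0.155]
 [ 0.     0.     0.     1.   ]] 325.8476289178203
clip [186.0, 317.0] 0.75 [0.598  0.1863 0.11  ]
clip [245.9, 181.2] 0.66 [0.4958 0.0831 0.11  ]
clip_pin [245.8, 184.1] 0.75 [0.4956 0.0783 0.099 ]
clip_pin [187.6, 316.9] 0.62 [0.5994 0.1826 0.099 ]
clip_handles [189.2, 312.7] 0.71 [0.5945 0.1847 0.123 ]
clip_handles [247.4, 184.4] 0.69 [0.5025 0.0898 0.123 ]
small_clip [89.9, 316.7] 0.76 [0.5671 0.266  0.1   ]
tidy_edge [124.4, 275.5] 0.98 [0.5421 0.2241 0.095 ]
[0.49683347 0.0872636  0.12      ] [(np.float64(0.053), np.float64(0.888)), (np.float64(0.022), np.float64(-0.775))]
```

View pics/w1.png

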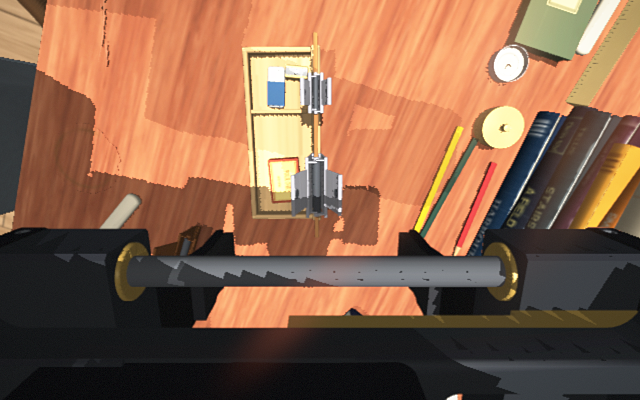

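The wrist view shows the larger clip at (187,317), in line with the fingers, and the small clip at (90,317). I'll descend, then close.

```bash
python3 -m handwheel '[[0.017,0.005,0.05,0],[0.017,0.005,0.15,0],[0.017,0.005,0.25,0],[0.017,0.005,0.32,0],[0.017,0.005,0.38,0],[0.017,0.005,0.43,0],[0.017,0.005,0.465,0],[0.017,0.005,0.465,0],[0.017,0.005,0.465,0]]'
python3 - <<'E'
from rig import robot,vision
from h import *
import cv2
o=robot.get_obs();go(o,(.599,.186,.112),.37)
a=vision.camera("wrist")["frame"][100:400,120:520];s=vision.camera("scene")["frame"][150:280,160:333]
cv2.imwrite("pics/w2.png",np.hstack([a,cv2.resize(s,(399,300),interpolation=2)])[:,:,::-1])
E
```

```text
time: 5.17
position: [0.5985, 0.1862, 0.1119]
tool_rot: [0.565, 0.825, -0.0, -0.0]
ft_force: [0.2, 0.2, -0.3]
grip_width: 0.0868
grip_force: 0.0
t 5.1667 pos [0.5985 0.1862 0.1119] az_y 0.369 rows [-0.0013  0.0012 -0.0005] turn -0.0002 F [ 0.2  0.2 -0.3] grip 0.0 0.0868
```

View pics/w2.png

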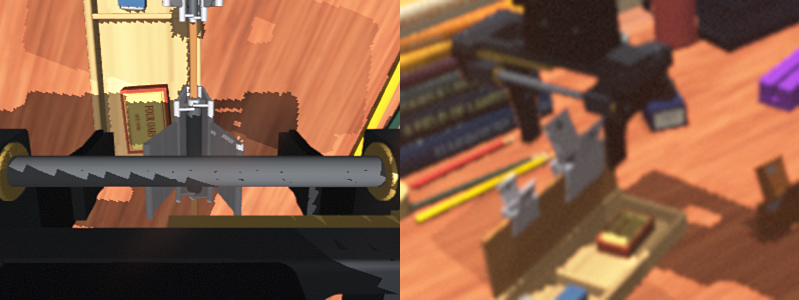

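Clip sits between the fingers, about 2 mm to the tool's −y side (column 313 against 317), so I shift by that and squeeze.

```bash
python3 -m handwheel '[[0,-0.006,0,0],[0,-0.006,0,0],[0,-0.006,0,0]]' 
python3 -m handwheel '[[0,0,0,0],[0,0,0,0],[0,0,0,0],[0,0,0,0],[0,0,0,0],[0,0,0,0],[0,0,0,0],[0,0,0,0],[0,0,0,0],[0,0,0,0],[0,0,0,0],[0,0,0,0]]' 0 30
```

```text
time: 5.52
position: [0.5972, 0.1856, 0.1129]
tool_rot: [0.565, 0.825, 0.0, 0.001]
ft_force: [-0.3, 0.3, 0.5]
grip_width: 0.0868
grip_force: 0.0
time: 6.52
position: [0.5973, 0.1856, 0.115]
tool_rot: [0.565, 0.825, 0.0, 0.001]
ft_force: [-4.8, -1.5, 21.4]
grip_width: 0.0157
grip_force: 30.2
```

```bash
python3 -m handwheel '[[0,0,-0.02,0],[0,0,-0.05,0],[0,0,-0.09,0],[0,0,-0.13,0],[0,0,-0.18,0],[0,0,-0.24,0],[0,0,-0.30,0],[0,0,-0.36,0],[0,0,-0.40,0],[0,0,-0.40,0],[0,0,-0.40,0],[0,0,-0.40,0]]'
python3 - <<'E'
from rig import robot,vision
from h import *
import cv2
o=robot.get_obs();go(o,(.525,-.147,.235),.33)
d=vision.camera("wrist")["frame"][100:400,120:520];s=vision.camera("scene");t=vision.camera("top")
cv2.imwrite("pics/w3.png",np.hstack([d,cv2.resize(s["frame"][90:220,160:333],(399,300),interpolation=2)])[:,:,::-1])
for m in vision.outline_of("top","card")[:2]:
    p=cv2.findNonZero(m["mask"].astype(np.uint8))[:,0,:]; k=cv2.minAreaRect(p); print(k,m["conf"])
for q in [(213,351),(189,419)]: print(ray(t,q,.13))
for c in ("scene","top"):
  for l in ("clip_pin","small_clip"): print(c,l,[(m["point"],m["conf"]) for m in vision.look_for(c,l)[:3]])
E
```

```text
time: 7.52
position: [0.5963, 0.1855, 0.2315]
tool_rot: [0.565, 0.825, -0.0, -0.0]
ft_force: [0.1, 0.7, -0.2]
grip_width: 0.0156
grip_force: 30.0
t 7.5167 pos [0.5963 0.1855 0.2315] az_y 0.369 rows [-0.948  -0.6213 -0.011 ] turn 0.0062 F [ 0.1  0.7 -0.2] grip 30.0 0.0156
((383.5701599121094, 201.7045440673828), (6.621622085571289, 71.48648834228516), 71.07535552978516) 0.92
[ 0.49947782 -0.07865856  0.13      ]
[ 0.551258   -0.22328582  0.13      ]
scene clip_pin [([235.4, 321.1], 0.84), ([169.9, 224.0], 0.69), ([172.1, 229.7], 0.67)]
scene small_clip [([239.8, 209.7], 0.62)]
top clip_pin [([223.5, 303.0], 0.75), ([197.3, 242.5], 0.61), ([199.9, 383.9], 0.31)]
top small_clip []
```

View pics/w3.png

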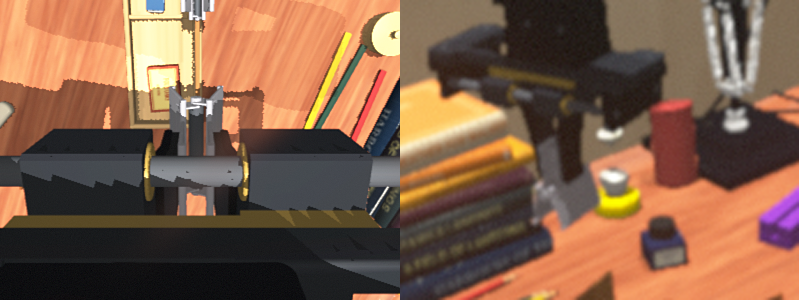

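Clip is released and held open, lips apart in the wrist view (crop columns 170–222), with the small clip still on the board. Next, above the card.

```bash
python3 -m handwheel '[[-0.07,-0.05,-0.03,0],[-0.18,-0.12,-0.06,0.0055],[-0.3,-0.197,-0.06,0.0055],[-0.41,-0.27,-0.06,0.0055],[-0.52,-0.34,-0.06,0.0055],[-0.63,-0.413,-0.06,0.0055],[-0.73,-0.48,-0.06,0.0055],[-0.82,-0.54,-0.06,0.0055],[-0.9,-0.59,-0.06,0.0055],[-0.948,-0.621,-0.06,0.0055],[-0.948,-0.621,-0.06,0.0055],[-0.948,-0.621,-0.06,0.0055],[-0.948,-0.621,-0.06,0.0055]]'
python3 - <<'E'
from rig import robot,vision
from h import *
import cv2
o=robot.get_obs();go(o,(.525,-.149,.25),.335)
T=np.eye(4);T[:3,:3]=Ro.from_quat(o["tool_rot"]).as_matrix();T[:3,3]=o["position"]
d=vision.camera("wrist");d["cam_to_world"]=T@d["hand_eye"];cv2.imwrite("pics/w4.png",d["frame"][:,:,::-1]);print(d["K"])
np.savez("w4.npz",K=d["K"],T=d["cam_to_world"],R=T)
for l in ["clip","clip_pin","card_edge","card","stand"]:
    for m in vision.look_for("wrist",l)[:2]: print(l,m["point"],round(m["conf"],2),ray(d,m["point"],.13).round(4))
E
```

```text
time: 9.0
position: [0.5256, -0.1462, 0.25]
tool_rot: [0.58, 0.815, 0.0, -0.0]
ft_force: [-0.6, 0.6, -1.3]
grip_width: 0.0156
grip_force: 30.0
t 9.0 pos [ 0.5256 -0.1462  0.25  ] az_y 0.334 rows [-0.0081 -0.005  -0.0001] turn -0.0001 F [-0.6  0.6 -1.3] grip 30.0 0.0156
[[325.84762892   0.         315.79148314]
 [  0.         325.84762892 201.3648633 ]
 [  0.           0.           1.        ]]
clip [223.1, 315.3] 0.98 [ 0.5327 -0.1682  0.13  ]
clip [14.2, 327.0] 0.98 [ 0.4864 -0.0077  0.13  ]
clip_pin [226.7, 317.3] 0.88 [ 0.5355 -0.1708  0.13  ]
clip_pin [10.2, 326.1] 0.87 [ 0.4849 -0.0054  0.13  ]
card_edge [156.6, 317.9] 0.7 [ 0.5155 -0.1119  0.13  ]
card [155.1, 319.8] 0.73 [ 0.5166 -0.1101  0.13  ]
```

View pics/w4.png

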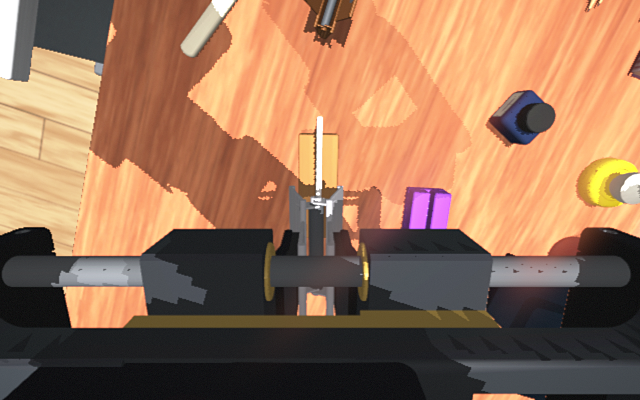

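View: the card's end at (116,320) with its edge running down to the clip at (195,318), and the jaws straddling columns 289–342. I'll fit the card line.

Run:
```python
from h import *
import cv2
f=cv2.imread("pics/w4.png").astype(int);z=np.load("w4.npz");d=dict(K=z["K"],cam_to_world=z["T"]);R=z["R"]
P=[]
for r in range(114,190,4):
    c=np.where(f[r,305:335].min(1)>165)[0]+305
    if len(c):
        w=ray(d,(r,c.mean()),.13); p=np.linalg.inv(R)@np.r_[w,1]; P.append(p[:2]); print(r,c.min(),c.max(),(p*1000).round(1)[:3])
P=np.array(P);a=np.polyfit(P[:,0],P[:,1],1);print("slope",a[0],"y at x=0",a[1])
# lip depth cols 289,342 row 195
K=z["K"]
print("lip mid col",(289+342)/2-K[0,2])
g=f[180:215,280:350].min(2)
cv2.imwrite("pics/w5.png",cv2.resize(f[105:245,270:370].astype(np.uint8),(428,600),interpolation=cv2.INTER_NEAREST))
```

```text
118 317 322 [ 67.2   3.  120. ]
122 317 322 [ 64.   3. 120.]
126 317 322 [ 60.8   3.  120. ]
130 317 322 [ 57.6   3.  120. ]
134 316 322 [ 54.4   2.6 120. ]
138 317 322 [ 51.1   3.  120. ]
142 316 322 [ 47.8   2.6 120. ]
146 317 322 [ 44.5   3.  120. ]
150 316 321 [ 41.2   2.2 120. ]
154 316 321 [ 37.9   2.2 120. ]
158 317 321 [ 34.5   2.6 120. ]
162 316 321 [ 31.1   2.2 120. ]
166 317 321 [ 27.7   2.7 120. ]
170 316 321 [ 24.3   2.2 120. ]
174 316 321 [ 20.9   2.2 120. ]
178 316 321 [ 17.4   2.3 120. ]
182 316 321 [ 13.9   2.3 120. ]
186 316 321 [ 10.4   2.3 120. ]
slope 0.014862018439019018 y at x=0 0.0019889894842613333
lip mid col -0.29148313651074886
```

View pics/w5.png

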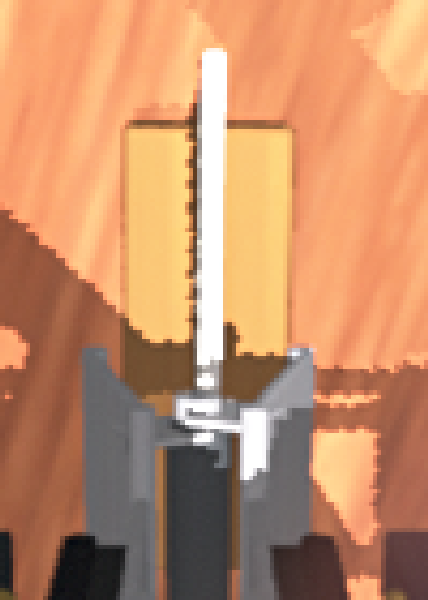

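Card line is 2 mm to +y of the clip midplane, and its middle is about 6 mm to −x; I correct that and come down slowly.

```bash
python3 -m handwheel '[[-0.01,0.004,0,0],[-0.02,0.0065,0.03,0],[-0.02,0.0065,0.08,0],[-0.02,0.0065,0.13,0],[-0.02,0.0065,0.17,0],[-0.02,0.0065,0.2,0],[-0.02,0.0065,0.22,0],[-0.02,0.0065,0.24,0],[-0.02,0.0065,0.26,0],[-0.02,0.0065,0.28,0],[-0.02,0.0065,0.295,0],[-0.02,0.0065,0.303,0],[-0.02,0.0065,0.303,0],[-0.02,0.0065,0.303,0],[-0.02,0.0065,0.303,0],[-0.02,0.0065,0.303,0]]'
python3 - <<'E'
from rig import robot,vision
from h import *
import cv2
o=robot.get_obs();go(o,(.525,-.149,.159),.335)
d=vision.camera("wrist")["frame"][100:250,220:420];s=vision.camera("scene")["frame"][130:230,310:430]
cv2.imwrite("pics/w6.png",np.hstack([cv2.resize(d,(400,300),interpolation=0),cv2.resize(s,(400,300),interpolation=2)])[:,:,::-1])
print([(m["point"],m["conf"]) for m in vision.look_for("wrist","clip_pin")[:2]])
E
```

```text
time: 10.63
position: [0.5298, -0.1521, 0.1596]
tool_rot: [0.58, 0.815, 0.0, 0.0]
ft_force: [0.8, -0.3, -1.3]
grip_width: 0.0151
grip_force: 30.0
t 10.6333 pos [ 0.5298 -0.1521  0.1596] az_y 0.334 rows [ 0.0148 -0.0117  0.0018] turn -0.0001 F [ 0.8 -0.3 -1.3] grip 30.0 0.0151
[([223.8, 316.3], 0.56), ([4.2, 323.1], 0.53)]
```

View pics/w6.png

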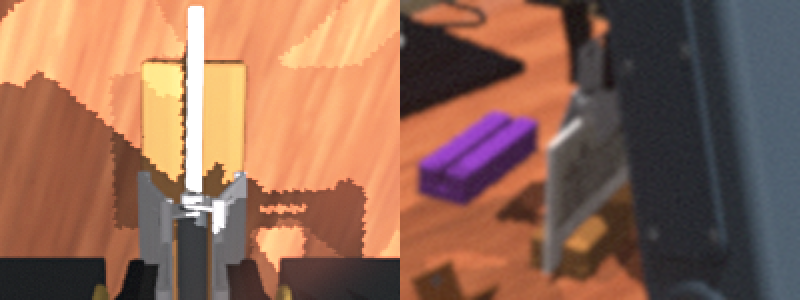

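Final view: the card edge (column 317) lies midway between the jaws (290–343) with nothing touching. Forces are unchanged, and the edge is about 14 mm below the pin.

```bash
python3 -c "
from rig import job
print(job.hand_in())"
```

```text
the job is handed in; nothing more can be done
None
```

I handed the job in with the larger clip held open over the middle of the card's top edge, which sits about 14 mm below the pin. The last look showed the card midway between the jaws and nothing touching it; the hand-in gave no verdict.

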